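Check a stopped stirrer with the field probe

TASK

Switch the magnetic stirrer off by turning its knob anticlockwise as far as it goes; only then lift the upright field probe out of its dock, carry it over the glassware and hold it upright about 15 mm above the middle of the stirrer's round plate, the long side of its foot parallel to the stirrer's long side (either way round), to check that the drive magnet has stopped. The probe must never touch the stirrer, and the other things on the bench must stay standing where they are. Finish still holding the probe there in the gripper.

Things in the scene. Friction and masses are not known exactly. Their poses are not given: they have to be found in the camera images.
- stirrer: Fixed low white magnetic stirrer, 250 (x) x 150 (y) x 55 mm high, long side along its x axis; origin at the centre of its underside, on the bench. The round plate is on its +x half, the knob on its -x half. It lies on the left or the right of the glassware.
- plate (a point): Centre of the top face of the stirrer's white round plate: 120 mm diameter, 50 mm from the stirrer's origin along its +x, 75 mm above the bench; axes as the stirrer's.
- speed_knob (a joint): Angle of the stirrer's knob in rad: 0 at the end stop fully anticlockwise seen from above (off), growing clockwise up to 4.7. Starts between 0.8 and 1.4; stays where it is left, light friction (0.03 N m).
- speed_knob_grip (a point): On the black knob's upright axis, at grip height, 92 mm above the bench, 80 mm from the stirrer's origin along its -x. Grip bar 38 mm long (this point's x, turns with the knob) and 14 mm thick (y), its top 7 mm above this point; a disc of 40 mm diameter begins 23 mm below. At joint value 0 the bar lies along the stirrer's x.
- dock: Fixed open grey tray that the probe stands in, 90 x 64 mm, rim 18 mm high; its inner floor is 8 mm above the bench, so lift the probe 10 mm to clear it. Origin at the centre of its underside.
- probe: Loose field probe, about 0.25 kg, standing upright in the dock: a black oblong foot 64 (x) x 36 (y) x 16 mm high, a steel neck, and a grey upright handle 40 (x) x 22 (y) mm from 50 to 122 mm above its underside. Origin at the centre of the foot's underside, z up, x along the foot's long side. The probe is symmetric under a half turn about z.
- probe_grip (a point): Point to grip, on the axis of the probe's handle, 100 mm above the foot's underside; axes as the probe's (the handle is 22 mm thick along y).
- beaker_tall: Bystander: loose glass beaker, 84 mm diameter, 125 mm high, origin centre of underside. With the two next it stands in a row between the stirrer and the dock, in any order.
- beaker_low: Bystander: loose glass beaker, 80 mm diameter, 90 mm high, origin centre of underside.
- tumbler: Bystander: loose green glass tumbler, 72 mm diameter, 140 mm high (the tallest of the row), origin centre of underside.
- meter: Bystander: loose blue hand-held meter lying flat on the left side, 190 x 85 x 40 mm, origin centre of underside.
- reagent: Bystander: loose white bottle on the right side, 70 mm diameter, 170 mm high, origin centre of underside.
- sample_jar: Bystander: loose small amber jar at the back, 56 mm diameter, 75 mm high, origin centre of underside.
- cap: Bystander: loose black screw cap at the back, 34 mm diameter, 18 mm high, origin centre of underside.
There are look-alikes about, which are no part of the job. Leave any orange look-alike of the probe alone. Leave any yellow look-alike of the dock alone.

How it is judged:
On the way, in this order (a step that is already met when the one before it is completed fails the run):
1. the knob is turned anticlockwise to its end stop (within 0.1 rad), the probe still in its dock (value of joint speed_knob below 0.1 rad and distance between probe and dock below 0.02 m), for 0.2 s.
2. the probe is lifted out of its dock by the gripper (z of probe in the frame of dock above 0.03 m and contact force between probe and the fingers above 1 N and value of joint speed_knob below 0.1 rad), for 0.2 s.
3. the probe crosses the middle of the bench, where the row of glassware stands, raised above it (world y of probe between -0.06 and 0.06 m and height (world z) of probe above 0.09 m and contact force between probe and the fingers above 0.5 N), for 0.02 s.
At the end, for the whole second after the job is handed in: Probe gripped and still, its foot 5 to 28 mm above the plate, within 13 mm of its centre, tilt under 0.12 rad, x axes of probe and stirrer within 0.18 rad, not touching the stirrer; knob within 0.1 rad of its stop; bystanders upright, within 25 mm of their start (z of probe in the frame of plate between 0.005 and 0.028 m and horizontal distance between probe and plate below 0.013 m and angle between probe's own z axis and vertical below 0.12 rad and angle between the x axis of probe and the x axis of stirrer, either way round below 0.18 rad and contact force between probe and stirrer below 0.1 N and contact force between probe and the fingers above 1 N and linear speed of probe below 0.03 m/s and value of joint speed_knob below 0.1 rad and distance of each of beaker_tall, beaker_low, tumbler, meter, reagent, sample_jar, cap from where it was at the start of the episode below 0.025 m and angle between each of beaker_tall, beaker_low, tumbler, meter, reagent, sample_jar, cap's own z axis and vertical below 0.15 rad); the arm keeps its last pose, push and grip.
It fails at once if the probe touches the stirrer (contact force between probe and stirrer above 0.5 N).
It fails at once if a bystander is knocked over or pushed away by more than 25 mm (distance of any of beaker_tall, beaker_low, tumbler, meter, reagent, sample_jar, cap from where it was at the start of the episode above 0.025 m or angle between any of beaker_tall, beaker_low, tumbler, meter, reagent, sample_jar, cap's own z axis and vertical above 0.3 rad).
It also fails if it takes over 67 s, if anything falls off the work surface, if the arm or the gripper's body presses on something with over 40 N, if the wrist force passes 120 N, or if a joint passes its speed limit or range.

ROBOT

A 7-joint arm with a two-finger parallel gripper is mounted at the origin on the work surface. World frame = base frame: x ahead of the robot, y to its left, z up, the work surface at z = 0. Lengths are in m, angles in rad, forces in N, time in s.
With the tool pointing down it reaches from about 0.425 to 0.925 m from the base axis. Payload 6.8 kg.
Tool frame: the origin (TCP) lies midway between the tips of the shut fingers; the grasp point (between the pads) lies 19 mm behind it; z points along the fingers, x is the direction in which the jaws open and shut, and the axes are right-handed (so a half turn about z gives the same grasp; the last joint's range is limited). The gripper opens to 85 mm and grips with 20 to 120 N. Pads are 22 mm wide; open, the fingers measure 114 mm over their backs; the gripper's body (76 mm by 85 mm) begins 54 mm behind the grasp point. The pads swing forward as they close: fully open they stand 13 mm farther back than shut.
Start: joints at [1.065, 0.477, 0.022, 1.555, -0.011, 1.109, -0.083], TCP at [0.261, -0.622, 0.231] pointing down, gripper open.
Joint ranges: [-2.96, 2.96], [-0.34, 2.1], [-1.41, 1.46], [0.24, 2.44], [-1.37, 4.51], [0.17, 1.92], [-2.96, 2.96]. Speed limits (rad/s): [2.39, 2.39, 3.14, 3.14, 3.14, 3.14, 3.14].

INTERFACE

Orientations are given as a unit quaternion [w, x, y, z].
In Python, from station import bot, imaging, nets gives the robot as it stands. The module is installed in compiled form; this text tells all that it offers.
- The arm moves only by the tool apply_moves, never from a script. Its argument "moves" is text: rows parted by semicolons, each of 7 numbers parted by spaces: the gripper command: -1 is fully open, 1 is shut, values between are in proportion, then the shift along the tool's x, y, z normalised to -1 to 1, where 1 is 120 mm, then the turn, a rotation vector about the tool's x, y, z normalised to -1 to 1, where 1 is 4 degrees. In form: hand dx dy dz rx ry rz; .... A call has 1 to 12 rows; each row shifts and turns the commanded pose from where the row before left it, along the tool's axes as they then stand; what a row does not reach is not made up. A row lasts 1/12 s, in which the tool goes at most 41.7 mm and 7.16 degrees, less where a joint would pass 70% of its speed; a pose out of reach is approached as far as the arm can. A call with a number of a shift or a turn outside -1 to 1 is refused whole. A call with a gripper value outside its range is refused whole. The fingers move at their own pace and stop on an object; "force" is the grip in N (left out, the last holds). Time passes only in rows, so rows that do not move let the fingers close. It gives the time, the measured TCP pose, the force and the opening at its end, in the units of the state.
- bot.get_obs(): the state, without advancing time (a new reading comes with each control period).
- imaging.read_camera(name): name is "scene" or "top"; returns a dict with "image" (420x560x3 uint8, red, green, blue), "fx", "fy", "cx", "cy" (pixels), "view" (4x4, takes a point from world to camera coordinates). Camera axes: x right, y down, z forward; pixel columns grow to the right and rows downward; lengths in m; the calibration is good to about 2 mm. A picture is of the moment at which its call begins. There is no depth.
- bot.hand_in(): hands the job in, once; it reports no verdict.
Trained networks look in a picture, given as the dict that the camera call returned (one of the last four; its "shot" number tells which), for a name from the list of things; names that differ only in an ending like _2 or _b are one class to them, and where a whole thing is asked for, a point or a joint stands for the part that bears it (a point fixed in the world has none). Each returns a list of dicts, best first, with "score" (0 to 1); they miss things now and then, are a little off and sometimes report something else, mostly with a low value. They report only what shows in the picture. A call takes as long as a camera call. They do not tell look-alikes from the thing itself.
- nets.spot_in(picture, name): "rect" ([left, top, right, bottom] in pixels, round what is visible of it).
- nets.outline_of(picture, name): "region" (420x560 bool, what is visible of it) and "rect" ([left, top, right, bottom] in pixels, round what is visible of it).
- nets.spot_point(picture, name): "location" ([column, row] in pixels: a listed point, or the origin of a listed thing).
The state is a dict: "t": time; "q": joint angles; "joint_vel": joint speeds; "joint_torque": joint torques, N m; "eef_pos": TCP position; "tool_rot": TCP orientation; "contact_force": force on the tool from outside, world axes, zero at the start; "torque": the same for the moment, N m; "gripper_width": opening from 0.0 (shut) to 1.0 (fully open).
Only numpy, scipy, OpenCV 4.12 (cv2) and the standard library are available. Lean on these libraries where they do the work, as an engineer would, in place of code of your own. Each camera call takes 0.05 s, during which the arm holds its last target.

## Working session

There is one attempt and no reset: what is moved stays moved. The work goes in short steps, Python scripts to look and compute and a tool call to move; the robot and the scene stay as the last step left them, time stands still between calls to the robot, and variables do not carry over. Pictures are saved under pics/ and viewed, and the job is handed in when it is done.

Besides the shell and the picture viewer there is one more tool, called after "Call:" as name(argument=value, ...) on one line, values as JSON. apply_moves: Moves the arm, as the interface text tells. Scaled input: -1 to 1 covers 120 mm each way for a shift and 4 degrees each way for a turn. Its arguments: {"type":"object","properties":{"moves":{"type":"string"},"force":{"type":"number"}},"required":["moves"]}

```bash
mkdir -p pics; cat > h.py <<'E'
import numpy as np, cv2
from station import bot, imaging, nets
def ray(p,uv):
    V=np.array(p["view"]);R=V[:3,:3];t=V[:3,3]
    d=np.array([(uv[0]-p["cx"])/p["fx"],(uv[1]-p["cy"])/p["fy"],1.])
    return -R.T@t, R.T@d
def atz(p,uv,z):
    o,d=ray(p,uv); return o+d*(z-o[2])/d[2]
def proj(p,X):
    V=np.array(p["view"]);c=V[:3,:3]@np.array(X)+V[:3,3]
    return np.array([p["fx"]*c[0]/c[2]+p["cx"],p["fy"]*c[1]/c[2]+p["cy"]])
def save(p,name,crop=None,k=1):
    im=p["image"][:,:,::-1]
    if crop: l,t,r,b=crop; im=im[t:b,l:r]
    cv2.imwrite("pics/"+name+".png",cv2.resize(im,None,fx=k,fy=k,interpolation=cv2.INTER_CUBIC))
E
python3 - <<'E'
from h import *
o=bot.get_obs(); print({k:np.round(v,3) for k,v in o.items()})
for c in("top","scene"):
    p=imaging.read_camera(c); save(p,c+"0",None,1.4)
    print(c,p["fx"],p["cx"],p["cy"],np.round(ray(p,(280,210)),3).tolist())
    for n in["stirrer","plate","speed_knob","speed_knob_grip","dock","probe","probe_grip","beaker_tall","beaker_low","tumbler","meter","reagent","sample_jar","cap"]:
        for r in nets.spot_point(p,n)[:3]:
            z={"plate":.075,"speed_knob_grip":.092,"probe_grip":.108,"probe":.008}.get(n,0)
            print(n,round(r["score"],2),np.round(r["location"],1),np.round(atz(p,r["location"],z)[:2],3))
E
```

```text
{'t': np.float64(0.0), 'q': array([ 1.065,  0.478,  0.022,  1.556, -0.012,  1.109, -0.083]), 'joint_vel': array([ 0.002, -0.001, -0.   , -0.   ,  0.001,  0.001, -0.002]), 'joint_torque': array([-0.0000e+00, -5.9645e+01,  1.6080e+00, -2.8120e+01,  1.3000e-02,
        9.0000e-03,  0.0000e+00]), 'eef_pos': array([ 0.261, -0.622,  0.23 ]), 'tool_rot': array([-0.   ,  0.833, -0.553, -0.001]), 'contact_force': array([ 0.486, -0.561, -0.961]), 'torque': array([-0.042,  0.006, -0.049]), 'gripper_width': np.float64(1.002)}
top 448.315512288771 278.82912132668054 209.07138814057015 [[0.309, 0.018, 1.68], [0.18, -0.004, -0.984]]
stirrer 0.59 [228.6 231.2] [0.532 0.204]
plate 0.69 [228.8 213.8] [0.586 0.197]Traceback (most recent call last):
  File "<stdin>", line 7, in <module>
ValueError: it knows: beaker_low, beaker_tall, cap, dock, meter, plate, probe, probe_grip, reagent, sample_jar, speed_knob_grip, stirrer, tumbler
```

```bash
python3 - <<'E'
from h import *
for c in("top","scene"):
    p=imaging.read_camera(c); save(p,c+"0",None,1.4)
    print(c,p["fx"],p["cx"],p["cy"],np.round(ray(p,(280,210)),3).tolist())
    for n in["stirrer","plate","speed_knob_grip","dock","probe","probe_grip","beaker_tall","beaker_low","tumbler","meter","reagent","sample_jar","cap"]:
        for r in nets.spot_point(p,n)[:3]:
            z={"plate":.075,"speed_knob_grip":.092,"probe_grip":.108,"probe":.008}.get(n,0)
            print(n,round(r["score"],2),np.round(r["location"],1),np.round(atz(p,r["location"],z)[:2],3))
E
```

```text
top 448.315512288771 278.82912132668054 209.07138814057015 [[0.309, 0.018, 1.68], [0.18, -0.004, -0.984]]
stirrer 0.63 [226.3 230.6] [0.534 0.213]
plate 0.75 [225.1 214.5] [0.583 0.211]
plate 0.28 [414.4 228.9] [ 0.54  -0.475]
speed_knob_grip 0.64 [226.  248.4] [0.459 0.201]
dock 0.75 [343.8 262.7] [ 0.42  -0.229]
dock 0.62 [341.2 226.6] [ 0.556 -0.221]
probe 0.75 [342.1 223.2] [ 0.568 -0.224]
probe 0.62 [313.7 230.2] [ 0.54  -0.117]
probe 0.59 [346.9 223.2] [ 0.568 -0.242]
probe_grip 0.72 [343.9 221.4] [ 0.559 -0.216]
probe_grip 0.59 [313.8 219.5] [ 0.564 -0.109]
probe_grip 0.28 [225.7 214.7] [0.577 0.205]
beaker_tall 0.82 [282.6 231.5] [0.534 0.   ]
tumbler 0.86 [283.3 256.3] [ 0.441 -0.003]
meter 0.89 [144.3 257.1] [0.43  0.515]
meter 0.4 [225.7 250.8] [0.458 0.213]
reagent 0.97 [415.2 226.2] [ 0.562 -0.502]
sample_jar 0.66 [263.4 171.9] [0.766 0.078]
scene 382.19184333819265 283.7306010890456 209.84001523101605 [[1.438, -0.405, 0.71], [-0.75, 0.373, -0.546]]
stirrer 0.87 [320.5 210.3] [0.533 0.197]
plate 0.38 [201.6 223.5] [ 0.516 -0.203]
dock 0.88 [201.3 255.4] [ 0.562 -0.23 ]
dock 0.65 [188.1 235.3] [ 0.448 -0.236]
probe 0.95 [237.2 244. ] [ 0.574 -0.122]
probe 0.6 [201.9 250.4] [ 0.551 -0.223]
probe_grip 0.76 [200.4 221.8] [ 0.554 -0.214]
probe_grip 0.58 [231.7 215.6] [ 0.568 -0.127]
beaker_tall 0.75 [268.5 228.1] [ 0.538 -0.001]
beaker_tall 0.53 [287.9 285.7] [ 0.794 -0.07 ]
beaker_low 0.88 [283.  247.8] [ 0.648 -0.007]
tumbler 0.83 [253.7 213.9] [ 0.44  -0.008]
meter 0.91 [373.9 175.7] [0.428 0.51 ]
reagent 0.73 [101.2 287.9] [ 0.561 -0.502]
sample_jar 0.96 [326.4 262.4] [0.766 0.068]
sample_jar 0.46 [373.1 176.5] [0.432 0.503]
cap 0.61 [286.8 281.4] [ 0.778 -0.064]
```

View pics/top0.png

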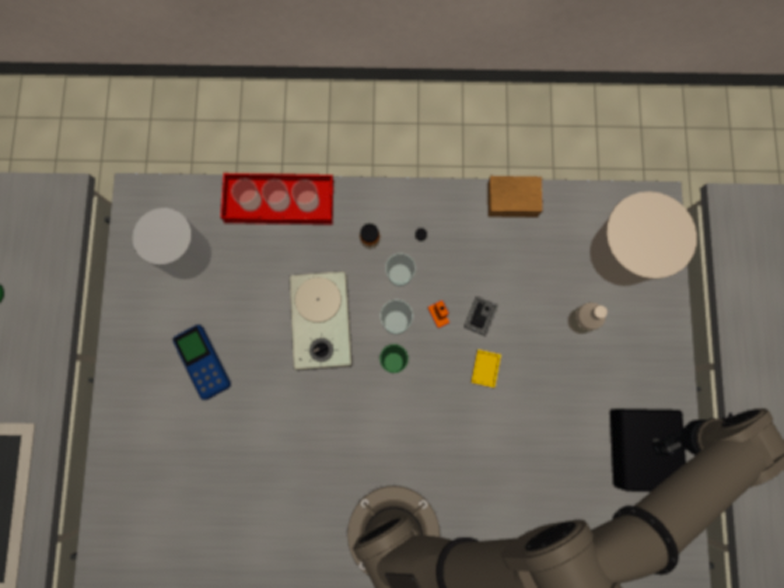

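View pics/scene0.png

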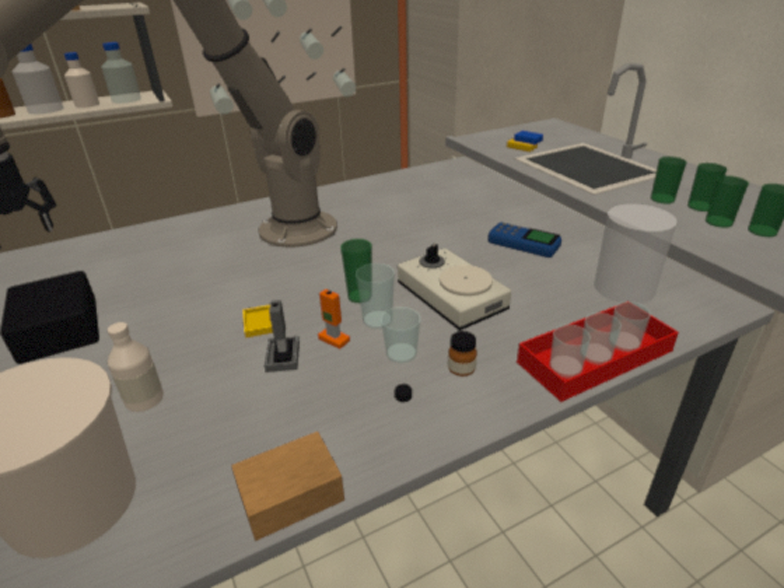

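```bash
python3 - <<'E'
from h import *
p=imaging.read_camera("top"); s=imaging.read_camera("scene")
a=cv2.resize(p["image"][190:270,200:255],None,fx=7,fy=7,interpolation=cv2.INTER_CUBIC)
b=cv2.resize(p["image"][200:280,300:365],None,fx=6,fy=7,interpolation=cv2.INTER_CUBIC)
cv2.imwrite("pics/cropT.png",np.hstack([a,b])[:,:,::-1])
a=cv2.resize(s["image"][165:235,280:370],None,fx=8,fy=8,interpolation=cv2.INTER_CUBIC)
cv2.imwrite("pics/cropS.png",a[:,:,::-1])
save(s,"cropS2",(165,195,260,275),7)
def rect(m,z,pp):
    ys,xs=np.nonzero(m); P=np.array([atz(pp,(x,y),z)[:2] for x,y in zip(xs,ys)]).astype(np.float32)
    r=cv2.minAreaRect(P*1000); return r
for n,z in(("stirrer",.055),("dock",.018)):
    for r in nets.outline_of(p,n): print(n,round(r["score"],2),r["rect"],rect(r["region"],z,p))
for n in("probe_grip","probe","speed_knob_grip"):
  for pp in(p,s):
    for r in nets.outline_of(pp,n): print(n,round(r["score"],2),r["rect"])
E
```

```text
stirrer 0.75 [201.8, 192.8, 250.9, 263.1] ((533.7816162109375, 199.9439697265625), (252.193115234375, 151.16519165039062), 5.036315441131592)
dock 0.57 [330.3, 213.6, 353.6, 245.1] ((553.6329345703125, -223.56788635253906), (61.33976364135742, 84.4429702758789), 67.70135498046875)
probe_grip 0.72 [305.6, 214.9, 320.9, 233.8]
probe_grip 0.66 [337.3, 219.8, 351.6, 232.4]
probe_grip 0.62 [226.4, 207.7, 251.2, 245.7]
probe_grip 0.57 [193.8, 215.6, 208.1, 259.6]
probe 0.69 [304.6, 217.5, 322.3, 231.9]
probe 0.68 [336.0, 215.7, 349.5, 233.9]
probe 0.71 [192.1, 213.9, 209.4, 257.6]
probe 0.6 [228.2, 204.8, 252.3, 245.8]
speed_knob_grip 0.48 [222.9, 245.3, 237.6, 257.9]
```

View pics/cropT.png

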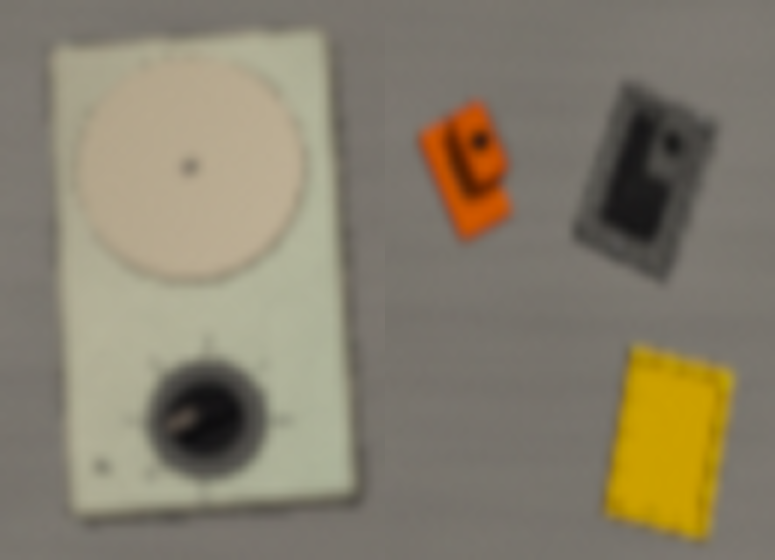

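View pics/cropS.png

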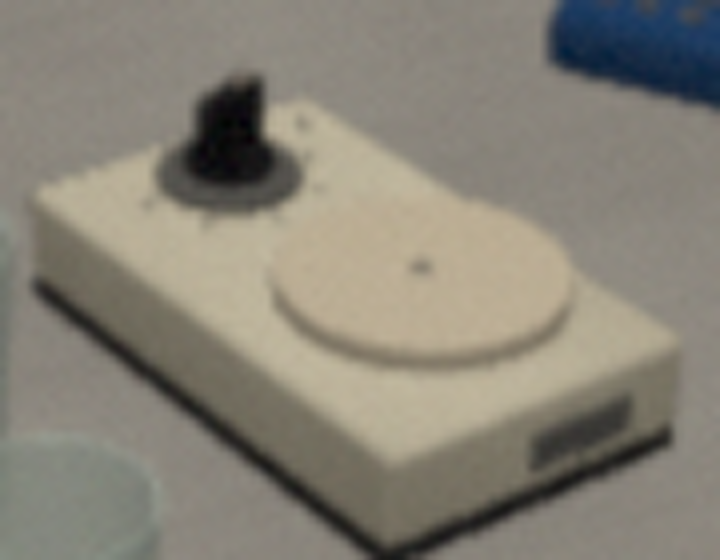

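View pics/cropS2.png

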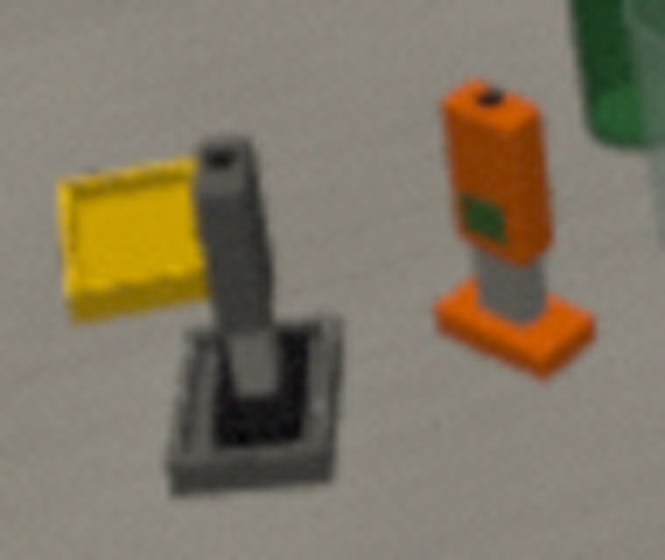

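```bash
cat >> h.py <<'E'
def plan(pos,yaw_deg,step=.3):
    o=bot.get_obs(); w,x,y,z=o["tool_rot"]
    from scipy.spatial.transform import Rotation as Ro
    R=Ro.from_quat([x,y,z,w]).as_matrix(); d=np.array(pos)-o["eef_pos"]
    sh=R.T@d/.12; cur=np.degrees(np.arctan2(R[1,0],R[0,0])); n=int(np.ceil(max(np.abs(sh).max(),np.linalg.norm(sh))/step))
    print("pos",np.round(o["eef_pos"],4),"yaw",round(cur,1),"tilt",np.round(R[:,2],3),"F",np.round(o["contact_force"],1),"w",round(float(o["gripper_width"]),3),"t",o["t"],"q",np.round(o["q"],2))
    dy=(yaw_deg-cur+180)%360-180
    print("shift total",np.round(sh,3),"rows",n,"per row",np.round(sh/n,4)," rz total units",round(-dy/4,2),"alt",round(-(dy-180*np.sign(dy))/4,2))
    # small tilt fix
    g=R.T@np.array([0,0,-1.]); t=np.degrees(np.cross([0,0,1.],g)); print("tilt fix units",np.round(t/4,3))
E
python3 - <<'E'
from h import *
p=imaging.read_camera("top"); s=imaging.read_camera("scene")
im=p["image"].astype(int)
# plate dot
print("plate dot",atz(p,(199.5+190/7,189.5+166/7),.075))
# knob dark bar
g=im.sum(2)
sub=g[235:265,215:245]; print(sub[4:24,2:28])
# handle top corners etc: fits on foot dark
print("foot"); print(g[210:240,330:356])
plan((.5,-.2,.33),23)
E
```

```text
plate dot [0.58812189 0.20530086 0.075     ]
[[506 506 505 506 509 505 506 505 507 505 507 490 456 470 496 502 505 503
  503 502 502 505 508 510 508 507]
 [506 504 506 506 494 496 502 504 496 492 486 458 430 440 456 475 491 499
  501 499 497 505 506 510 507 507]
 [504 507 506 499 474 473 486 481 453 423 400 363 345 355 364 398 440 474
  493 493 482 493 508 510 506 506]
 [504 507 508 499 472 450 439 415 360 304 278 258 256 260 266 294 344 401
  455 473 471 488 506 510 510 504]
 [504 505 500 502 484 433 371 314 268 236 219 208 202 202 215 231 259 302
  379 442 479 498 505 510 507 507]
 [500 499 502 499 476 398 305 247 221 197 176 153 142 144 164 189 219 245
  299 389 461 496 506 507 506 507]
 [499 497 496 488 441 346 260 216 185 145 109  89  86  83  93 131 176 219
  253 315 400 473 504 507 506 504]
 [496 496 495 472 391 291 230 185 137  95  73  59  58  59  63  82 128 194
  231 261 340 445 499 509 504 504]
 [497 497 492 456 360 261 202 145  96  83  76  62  59  57  63  63  87 154
  210 245 313 433 496 504 501 502]
 [492 489 482 431 328 236 175 127 118 145 135  92  66  62  58  52  61 122

[... 3985 characters left out ...]
2 313 284 246 224 221 222 231 226 222 234 231 213 227
  268 322 354 360 359 357 357 356]
 [353 353 354 355 352 349 339 315 285 263 253 237 220 219 231 230 212 235
  291 342 358 359 359 360 358 358]
 [351 354 354 352 356 355 355 350 345 336 318 287 250 227 223 221 224 266
  323 355 359 363 361 363 359 359]
 [351 351 353 353 354 355 357 357 357 357 351 342 319 289 267 242 250 304
  346 361 361 363 364 361 360 361]]
pos [ 0.2615 -0.6223  0.2313] yaw -67.2 tilt [ 0. -0. -1.] F [0.6 0.  0.4] w 0.995 t 2.15 q [ 1.06  0.48  0.02  1.56 -0.01  1.11 -0.08]
shift total [-2.475 -3.196 -0.822] rows 14 per row [-0.1768 -0.2283 -0.0587]  rz total units -22.55 alt 22.45
tilt fix units [-0.    -0.001  0.   ]
```

```bash
python3 - <<'E'
from h import *
p=imaging.read_camera("top"); s=imaging.read_camera("scene")
def tri(a,b):
    (o1,d1),(o2,d2)=ray(p,a),ray(s,b)
    A=np.stack([d1,-d2],1); t=np.linalg.lstsq(A,o2-o1,rcond=None)[0]
    x,y=o1+d1*t[0],o2+d2*t[1]; return np.round((x+y)/2,4),round(np.linalg.norm(x-y),4)
print("probe dot top",atz(p,(347.4,219.9),.13),"scene",atz(s,(195.9,217.1),.13),tri((347.4,219.9),(195.9,217.1)))
print("plate dot",tri((226.6,213.3),(279.5+420/8,164.5+265/8)))
k=atz(p,(229.1,249.6),.069);print("knob disc",k)
c=proj(p,(*k[:2],.099)); print("bar top px",c)
e=atz(p,(225,249.8),.099); d=e-k; print("stripe dir deg",np.degrees(np.arctan2(d[1],d[0])))
g=p["image"].astype(int).sum(2)
# fit: dark blob of the bar <110
ys,xs=np.nonzero(g[235:265,215:245]<130); P=np.array([atz(p,(x+215,y+235),.095)[:2] for x,y in zip(xs,ys)]);
u,sv,vt=np.linalg.svd(P-P.mean(0)); print(P.mean(0),sv,np.degrees(np.arctan2(vt[0,1],vt[0,0])))
E
```

```text
probe dot top [ 0.56099253 -0.22479871  0.13      ] scene [ 0.55824951 -0.22473042  0.13      ] (array([ 0.5607, -0.2249,  0.1315]), np.float64(0.0007))
plate dot (array([0.587 , 0.2043, 0.0766]), np.float64(0.0021))
knob disc [0.45659277 0.19251265 0.069     ]
bar top px [228.2059951  248.80942077]
stripe dir deg 108.10876876111483
[0.45510878 0.18824095] [0.08123552 0.07355795] 175.97457659303743
```

Call:
apply_moves(moves="-1 -0.15 -0.21 -0.11 0 0 -0.9;-1 -0.15 -0.21 -0.11 0 0 -0.9;-1 -0.15 -0.21 -0.11 0 0 -0.9;-1 -0.15 -0.21 -0.11 0 0 -0.9;-1 -0.15 -0.21 -0.11 0 0 -0.9;-1 -0.15 -0.21 -0.11 0 0 -0.9;-1 -0.15 -0.21 -0.11 0 0 -0.9;-1 -0.15 -0.21 -0.11 0 0 -0.9;-1 -0.15 -0.21 0 0 0 -0.9;-1 -0.15 -0.21 0 0 0 -0.9")

```text
t: 3.08
eef_pos: [0.3435, -0.3273, 0.338]
tool_rot: [0.001, 0.964, -0.267, 0.001]
contact_force: [0.9, 0.2, 0.1]
gripper_width: 1.001
```

```bash
python3 - <<'E'
from h import *
plan((.4566,.1925,.30),23)
E
```

```text
pos [ 0.3435 -0.3273  0.338 ] yaw -31.0 tilt [ 0.002 -0.002 -1.   ] F [0.9 0.2 0.1] w 1.001 t 3.0833 q [ 0.84  0.06 -0.22  1.86  0.01  1.22  0.07]
shift total [-1.423 -4.199  0.311] rows 15 per row [-0.0949 -0.2799  0.0208]  rz total units -13.5 alt 31.5
tilt fix units [ 0.006 -0.035  0.   ]
```

Call:
apply_moves(moves="-1 0.06 -0.28 0 0 0 0;-1 0.06 -0.28 0 0 0 0;-1 0.06 -0.28 0 0 0 0;-1 0.06 -0.28 0 0 0 0;-1 0.06 -0.28 0 0 0 0;-1 -0.17 -0.28 0 0 0 0;-1 -0.17 -0.28 0 0 0 0;-1 -0.17 -0.28 0 0 0 0;-1 -0.17 -0.28 0 0 0 0;-1 -0.17 -0.28 0 0 0 0;-1 -0.17 -0.28 0 0 0 0;-1 -0.17 -0.28 0 0 0 0")

```text
t: 4.08
eef_pos: [0.4599, 0.0733, 0.3373]
tool_rot: [0.0, 0.963, -0.269, 0.001]
contact_force: [0.8, -0.3, -0.2]
gripper_width: 1.003
```

Call:
apply_moves(moves="-1 -0.17 -0.28 0 0 0 0;-1 -0.17 -0.28 0 0 0 0;-1 -0.17 -0.28 0 0 0 0;-0.3 0 0 0.1 0 0 -1;-0.3 0 0 0.1 0 0 -1;-0.3 0 0 0.1 0 0 -1;-0.3 0 0 0 0 0 -1;-0.3 0 0 0 0 0 -1;-0.3 0 0 0 0 0 -1;-0.3 0 0 0 0 0 -1;-0.3 0 0 0 0 0 -1;-0.3 0 0 0 0 0 -1")

```text
t: 5.08
eef_pos: [0.4602, 0.1893, 0.301]
tool_rot: [0.0, 0.999, 0.043, 0.0]
contact_force: [0.2, -1.0, -0.2]
gripper_width: 0.654
```

Call:
apply_moves(moves="-0.3 0 0 0 0 0 -1;-0.3 0 0 0 0 0 -1;-0.3 0 0 0 0 0 -1;-0.3 0 0 0 0 0 -1;-0.3 0 0 0 0 0 -0.5;-0.3 0 0 0 0 0 0")

```text
t: 5.58
eef_pos: [0.4603, 0.1893, 0.301]
tool_rot: [0.0, 0.98, 0.198, 0.0]
contact_force: [0.9, -0.1, -0.4]
gripper_width: 0.65
```

```bash
python3 - <<'E'
from h import *
plan((.4566,.1925,.14),23)
E
```

```text
pos [0.4603 0.1893 0.301 ] yaw 22.8 tilt [ 0. -0. -1.] F [ 0.9 -0.1 -0.4] w 0.65 t 5.5833 q [ 0.23  0.21 -0.84  1.84  0.17  1.17 -0.27]
shift total [-0.018 -0.037  1.341] rows 5 per row [-0.0037 -0.0073  0.2683]  rz total units -0.04 alt 44.96
tilt fix units [ 0.002 -0.003  0.   ]
```

Call:
apply_moves(moves="-0.3 -0.02 -0.04 0.28 0 0 0;-0.3 0 0 0.28 0 0 0;-0.3 0 0 0.28 0 0 0;-0.3 0 0 0.28 0 0 0;-0.3 0 0 0.28 0 0 0;-0.3 0 0 0 0 0 0")

```text
t: 6.08
eef_pos: [0.4526, 0.1906, 0.1277]
tool_rot: [0.001, 0.98, 0.197, -0.005]
contact_force: [-1.2, -0.3, 0.3]
gripper_width: 0.652
```

```bash
python3 - <<'E'
from h import *
s=imaging.read_camera("scene"); save(s,"knob1",(270,130,370,215),8)
plan((.4566,.1925,.077),23)
E
```

```text
pos [0.4541 0.1918 0.1307] yaw 22.8 tilt [-0.006 -0.002 -1.   ] F [0.3 0.6 0.5] w 0.654 t 6.1333 q [ 0.1   0.42 -0.76  2.03  0.38  0.84 -0.48]
shift total [0.024 0.003 0.447] rows 2 per row [0.0122 0.0015 0.2235]  rz total units -0.06 alt 44.94
tilt fix units [-0.005  0.093  0.   ]
```

View pics/knob1.png

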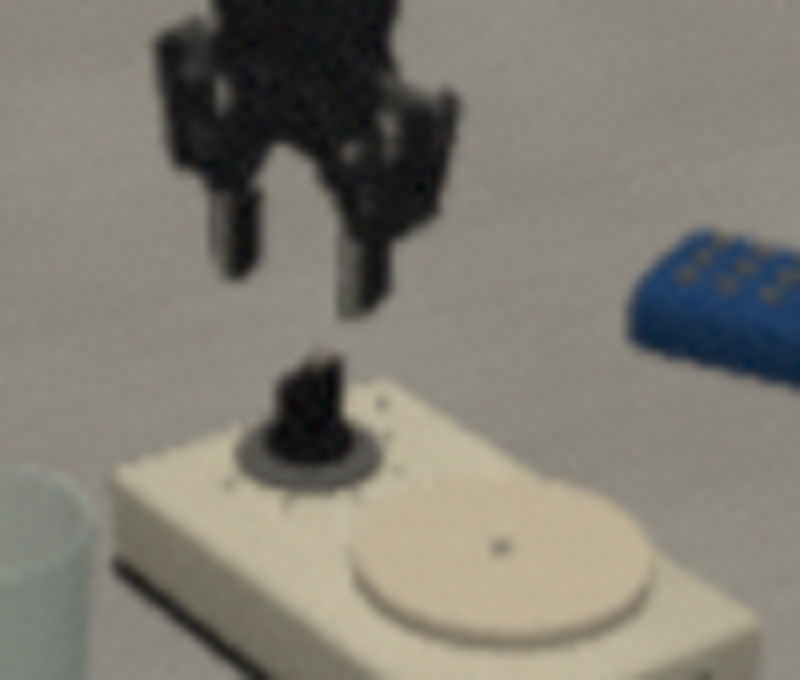

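Fingers (about (302,165) in the full picture) straddle the knob bar at (309,176), aligned across it. Descend and close.

Call:
apply_moves(moves="-0.3 0 0 0.15 0 0 0;-0.3 0 0 0.15 0 0 0;-0.3 0 0 0.1 0 0 0;-0.3 0 0 0 0 0 0;-0.3 0 0 0 0 0 0;-0.3 0 0 0 0 0 0")

```text
t: 6.63
eef_pos: [0.4571, 0.1935, 0.0864]
tool_rot: [-0.0, 0.98, 0.197, 0.001]
contact_force: [-0.1, 0.1, -0.4]
gripper_width: 0.65
```

```bash
python3 - <<'E'
from h import *
plan((.4566,.1925,.077),23)
s=imaging.read_camera("scene"); save(s,"knob2",(270,130,370,215),8)
E
```

```text
pos [0.4571 0.1935 0.0864] yaw 22.8 tilt [ 0.002  0.001 -1.   ] F [-0.1  0.1 -0.4] w 0.65 t 6.6333 q [ 0.06  0.48 -0.71  2.06  0.46  0.75 -0.55]
shift total [-0.008  0.006  0.078] rows 1 per row [-0.0076  0.0059  0.0785]  rz total units -0.06 alt 44.94
tilt fix units [ 0.001 -0.033  0.   ]
```

View pics/knob2.png

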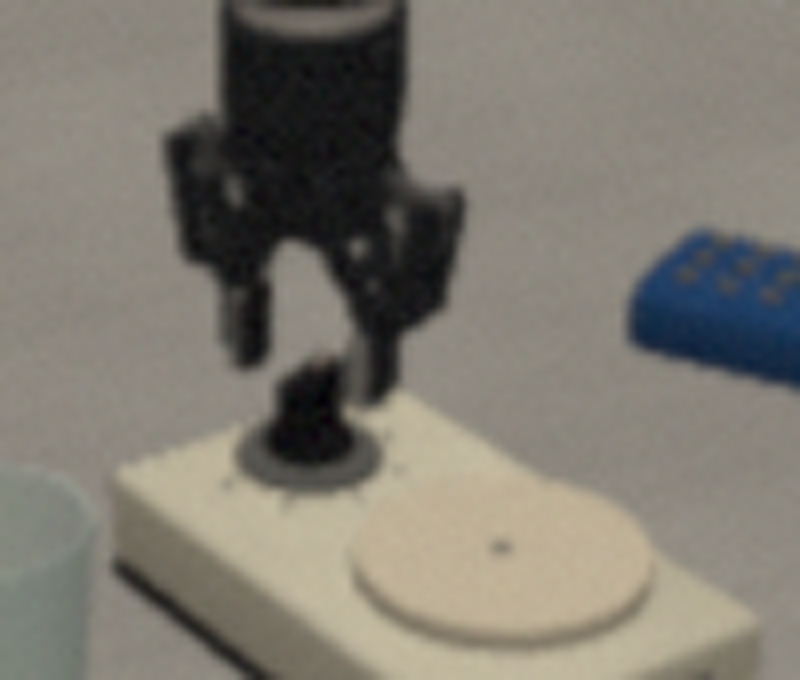

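The fingertips straddle the bar just below its top. I'll go 9 mm lower and close.

Call:
apply_moves(moves="-0.3 0 0 0.08 0 0 0;1 0 0 0 0 0 0;1 0 0 0 0 0 0;1 0 0 0 0 0 0;1 0 0 0 0 0 0;1 0 0 0 0 0 0;1 0 0 0 0 0 0;1 0 0 0 0 0 0;1 0 0 0 0 0 0", force=30)

```text
t: 7.43
eef_pos: [0.4579, 0.1933, 0.0757]
tool_rot: [-0.0, 0.98, 0.197, 0.001]
contact_force: [4.1, 1.2, -4.0]
gripper_width: 0.152
```

```bash
python3 - <<'E'
from h import *
plan((.4566,.1925,.077),95)
print(np.round(bot.get_obs()["torque"],2))
E
```

```text
pos [0.4579 0.1933 0.0757] yaw 22.8 tilt [ 0.003  0.001 -1.   ] F [ 4.1  1.2 -4. ] w 0.152 t 7.4333 q [ 0.04  0.5  -0.7   2.07  0.48  0.73 -0.56]
shift total [-0.012  0.002 -0.011] rows 1 per row [-0.0125  0.0018 -0.0108]  rz total units -18.06 alt 26.94
tilt fix units [-0.003 -0.044  0.   ]
[ 0.11 -0.92  0.03]
```

Call:
apply_moves(moves="1 -0.01 0 0 0 0 -1;1 0 0 0 0 0 -1;1 0 0 0 0 0 -1;1 0 0 0 0 0 -1;1 0 0 0 0 0 -1;1 0 0 0 0 0 -1;1 0 0 0 0 0 -1;1 0 0 0 0 0 -1;1 0 0 0 0 0 -1;1 0 0 0 0 0 -1;1 0 0 0 0 0 -1;1 0 0 0 0 0 -1")

```text
t: 8.43
eef_pos: [0.4578, 0.1931, 0.0758]
tool_rot: [0.0, 0.814, 0.58, 0.002]
contact_force: [7.7, 2.2, -7.7]
gripper_width: 0.154
```

Call:
apply_moves(moves="1 0 0 0 0 0 -1;1 0 0 0 0 0 -1;1 0 0 0 0 0 -1;1 0 0 0 0 0 -1;1 0 0 0 0 0 -0.5;1 0 0 0 0 0 -0.5;1 0 0 0 0 0 0")

```text
t: 9.02
eef_pos: [0.4579, 0.193, 0.0758]
tool_rot: [0.001, 0.702, 0.712, 0.002]
contact_force: [8.1, 2.4, -6.1]
gripper_width: 0.151
```

```bash
python3 - <<'E'
from h import *
plan((.4566,.1925,.077),95)
print(np.round(bot.get_obs()["torque"],2))
s=imaging.read_camera("scene"); save(s,"knob3",(270,130,370,215),8)
E
```

```text
pos [0.4579 0.193  0.0758] yaw 90.8 tilt [ 0.004  0.002 -1.   ] F [ 8.1  2.4 -6.1] w 0.151 t 9.0167 q [ 0.24  0.6  -0.97  2.06  0.69  0.83  0.45]
shift total [-0.004 -0.011 -0.01 ] rows 1 per row [-0.0039 -0.0109 -0.0104]  rz total units -1.04 alt 43.96
tilt fix units [ 0.059 -0.035  0.   ]
[ 0.29 -1.63  0.11]
```

View pics/knob3.png

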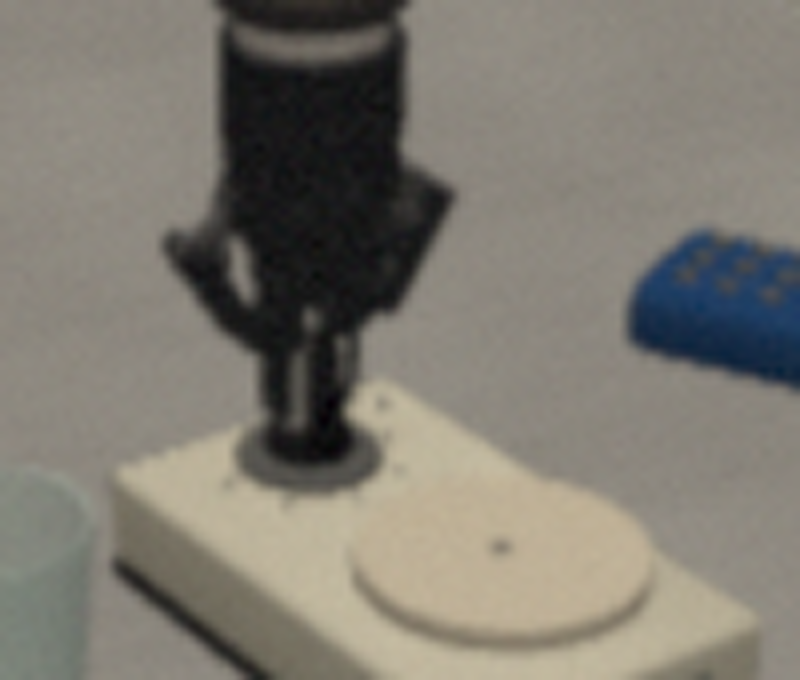

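Call:
apply_moves(moves="1 0 0 0 0 0 -0.5;1 0 0 0 0 0 -0.5;1 0 0 0 0 0 0")

```text
t: 9.32
eef_pos: [0.4579, 0.193, 0.0758]
tool_rot: [0.001, 0.677, 0.736, 0.002]
contact_force: [8.0, 2.3, -6.4]
gripper_width: 0.155
```

```bash
python3 - <<'E'
from h import *
plan((.4566,.1925,.077),95)
print(np.round(bot.get_obs()["torque"],3))
E
```

```text
pos [0.4579 0.193  0.0758] yaw 94.8 tilt [ 0.004  0.002 -1.   ] F [ 8.   2.3 -6.4] w 0.155 t 9.3167 q [ 0.25  0.61 -0.99  2.06  0.7   0.84  0.51]
shift total [-0.003 -0.011 -0.01 ] rows 1 per row [-0.0031 -0.0111 -0.0102]  rz total units -0.04 alt 44.96
tilt fix units [ 0.063 -0.029  0.   ]
[ 0.27  -1.678  0.019]
```

Call:
apply_moves(moves="1 0 0 0 0 0 -0.5;1 0 0 0 0 0 -0.5;1 0 0 0 0 0 -0.5;1 0 0 0 0 0 0;1 0 0 0 0 0 0")

```text
t: 9.73
eef_pos: [0.4573, 0.1931, 0.076]
tool_rot: [0.0, 0.639, 0.769, 0.002]
contact_force: [5.4, 2.2, -2.5]
gripper_width: 0.158
```

```bash
python3 - <<'E'
from h import *
plan((.4566,.1925,.077),95)
print(np.round(bot.get_obs()["torque"],3))
E
```

```text
pos [0.4573 0.1931 0.076 ] yaw 100.5 tilt [ 0.003  0.003 -1.   ] F [ 5.4  2.2 -2.5] w 0.158 t 9.7333 q [ 0.27  0.62 -1.01  2.06  0.71  0.85  0.6 ]
shift total [-0.004 -0.007 -0.009] rows 1 per row [-0.0035 -0.0069 -0.0088]  rz total units 1.38 alt -43.62
tilt fix units [ 0.043 -0.032  0.   ]
[ 0.443 -0.986 -1.352]
```

Moment about z jumped to −1.35 N m at yaw 100°: the end stop is reached. Release and rise.

Call:
apply_moves(moves="-0.3 0 0 0 0 0 0;-0.3 0 0 0 0 0 0;-0.3 0 0 0 0 0 0;-0.3 0 0 0 0 0 0;-0.3 0 0 0 0 0 0;-0.3 0 0 -0.2 0 0 0;-0.3 0 0 -0.3 0 0 0;-0.3 0 0 -0.3 0 0 0;-0.3 0 0 -0.3 0 0 0;-0.3 0 0 -0.3 0 0 0;-0.3 0 0 -0.3 0 0 0;-0.3 0 0 -0.3 0 0 0")

```text
t: 10.73
eef_pos: [0.4543, 0.1925, 0.3169]
tool_rot: [0.0, 0.637, 0.771, -0.0]
contact_force: [1.4, 0.0, -0.1]
gripper_width: 0.65
```

```bash
python3 - <<'E'
from h import *
s=imaging.read_camera("scene"); save(s,"knob4",(270,130,370,215),8)
plan((.56,-.2245,.33),68)
E
```

```text
pos [0.4569 0.1953 0.3236] yaw 100.9 tilt [ 0.008  0.003 -1.   ] F [2.1 3.1 4.7] w 0.648 t 10.7833 q [ 0.56  0.33 -1.31  1.8   0.33  1.26  0.92]
shift total [-3.597  0.184 -0.058] rows 13 per row [-0.2767  0.0142 -0.0045]  rz total units 8.22 alt -36.78
tilt fix units [ 0.123 -0.024  0.   ]
```

View pics/knob4.png

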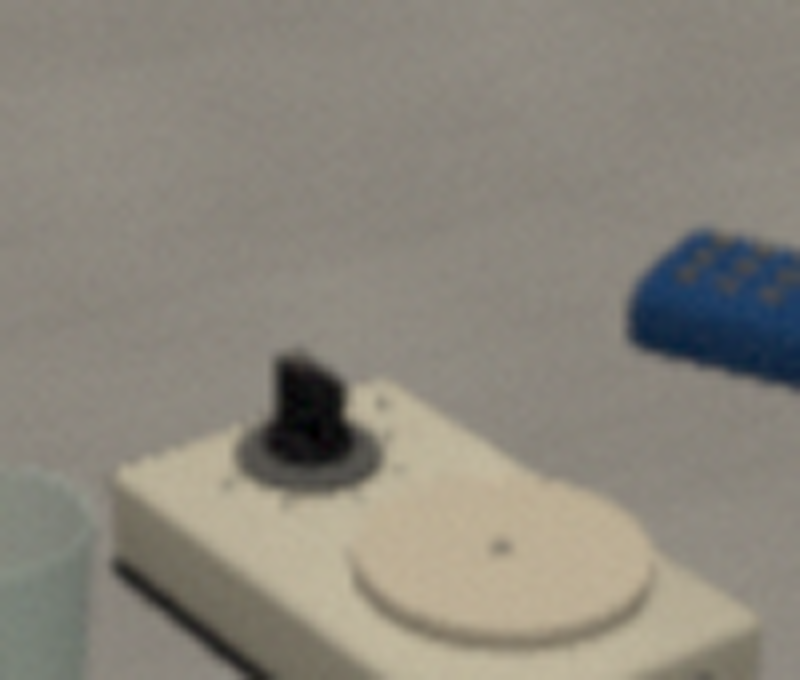

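Call:
apply_moves(moves="-1 -0.28 0.015 0 0 0 0;-1 -0.28 0.015 0 0 0 0;-1 -0.28 0.015 0 0 0 0;-1 -0.28 0.015 0 0 0 0;-1 -0.28 0.015 0 0 0 0;-1 -0.28 0.015 0 0 0 0;-1 -0.28 0.015 0 0 0 0;-1 -0.28 0.015 0 0 0 0;-1 -0.28 0.015 0 0 0 0;-1 -0.28 0.015 0 0 0 0;-1 -0.28 0.015 0 0 0 0;-1 -0.28 0.015 0 0 0 0")

```text
t: 11.78
eef_pos: [0.5517, -0.2012, 0.3148]
tool_rot: [-0.0, 0.637, 0.771, -0.0]
contact_force: [1.1, 0.4, 0.3]
gripper_width: 1.002
```

Call:
apply_moves(moves="-1 -0.25 0 0 0 0 0;-1 0 0 0 0 0 0.9;-1 0 0 0 0 0 0.9;-1 0 0 0 0 0 0.9;-1 0 0 0 0 0 0.9;-1 0 0 0 0 0 0.9;-1 0 0 0 0 0 0.9;-1 0 0 0 0 0 0.9;-1 0 0 0 0 0 0.9;-1 0 0 0 0 0 0.9;-1 0 0 0 0 0 0")

```text
t: 12.7
eef_pos: [0.5572, -0.2287, 0.315]
tool_rot: [-0.0, 0.828, 0.561, -0.0]
contact_force: [-0.3, 0.8, -0.4]
gripper_width: 0.999
```

```bash
python3 - <<'E'
from h import *
plan((.56,-.2245,.18),68)
p=imaging.read_camera("scene"); save(p,"pr1",(150,130,270,270),4)
E
```

```text
pos [ 0.5572 -0.2287  0.315 ] yaw 68.3 tilt [-0.001 -0.    -1.   ] F [-0.3  0.8 -0.4] w 0.999 t 12.7 q [ 1.03  0.47 -1.04  1.58  0.42  1.33  1.13]
shift total [0.042 0.009 1.125] rows 4 per row [0.0105 0.0023 0.2812]  rz total units 0.07 alt -44.93
tilt fix units [-0.006  0.008  0.   ]
```

View pics/pr1.png

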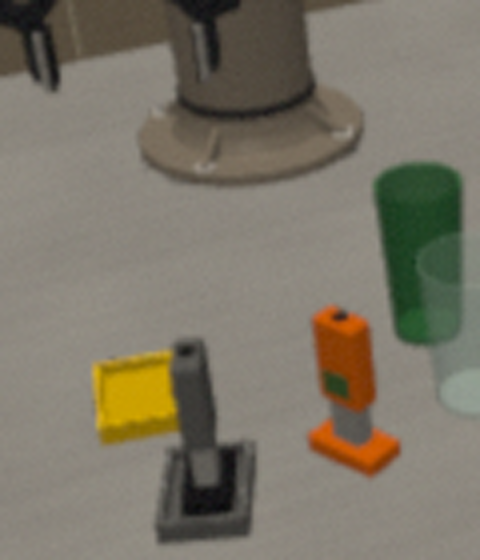

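The grey probe in the grey dock is at ≈(197,217). The orange look-alike at ≈(235,210) and the yellow tray at ≈(182,229) must be left alone. Descend to just above the handle.

Call:
apply_moves(moves="-0.3 0.04 0.01 0.25 0 0 0.07;-0.3 0 0 0.25 0 0 0;-0.3 0 0 0.25 0 0 0;-0.3 0 0 0.25 0 0 0;-0.3 0 0 0.12 0 0 0;-0.3 0 0 0 0 0 0;-0.3 0 0 0 0 0 0")

```text
t: 13.33
eef_pos: [0.5605, -0.2248, 0.1812]
tool_rot: [-0.0, 0.828, 0.56, 0.0]
contact_force: [0.7, 0.0, 0.0]
gripper_width: 0.65
```

```bash
python3 - <<'E'
from h import *
plan((.56,-.2245,.089),68)
p=imaging.read_camera("scene"); save(p,"pr2",(150,150,270,270),5)
p=imaging.read_camera("top"); save(p,"pr3",(290,180,390,270),6)
E
```

```text
pos [ 0.5605 -0.2248  0.1812] yaw 68.2 tilt [-0.     0.001 -1.   ] F [0.7 0.  0. ] w 0.65 t 13.3333 q [ 0.97  0.6  -0.96  1.73  0.54  1.1   1.02]
shift total [ 0.001 -0.004  0.768] rows 3 per row [ 2.00e-04 -1.40e-03  2.56e-01]  rz total units 0.04 alt -44.96
tilt fix units [-0.007 -0.008  0.   ]
```

View pics/pr2.png

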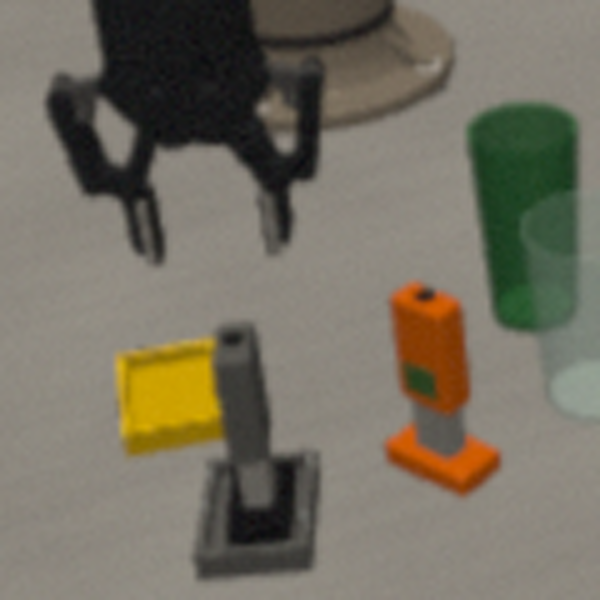

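View pics/pr3.png

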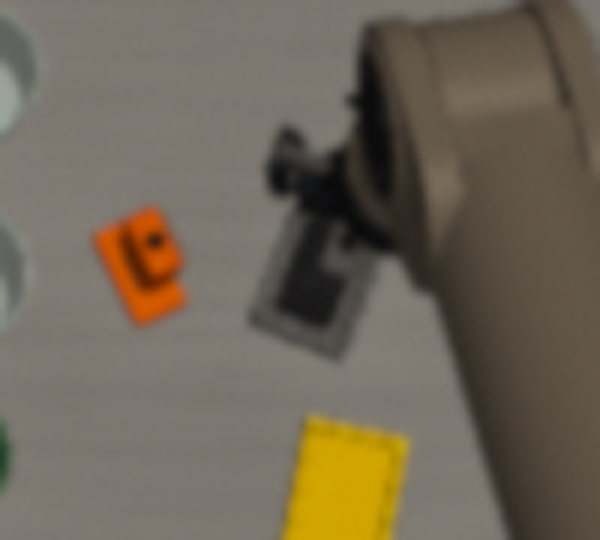

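Call:
apply_moves(moves="-0.3 0 0 0.25 0 0 0;-0.3 0 0 0.2 0 0 0;-0.3 0 0 0.16 0 0 0;-0.3 0 0 0.15 0 0 0;-0.3 0 0 0 0 0 0;-0.3 0 0 0 0 0 0")

```text
t: 13.93
eef_pos: [0.561, -0.2251, 0.0908]
tool_rot: [0.0, 0.828, 0.56, 0.0]
contact_force: [1.3, -0.4, 0.7]
gripper_width: 0.65
```

```bash
python3 - <<'E'
from h import *
plan((.56,-.2245,.089),68)
p=imaging.read_camera("scene"); save(p,"pr4",(150,150,270,270),5)
print(proj(p,(.56,-.2245,.089)))
E
```

```text
pos [ 0.561  -0.2251  0.0908] yaw 68.1 tilt [ 0.001 -0.    -1.   ] F [ 1.3 -0.4  0.7] w 0.65 t 13.9333 q [ 0.91  0.7  -0.88  1.8   0.65  0.96  0.94]
shift total [ 0.002 -0.009  0.015] rows 1 per row [ 0.0019 -0.0094  0.0153]  rz total units 0.03 alt -44.97
tilt fix units [ 0.014 -0.002  0.   ]
[198.35548286 229.5797859 ]
```

View pics/pr4.png

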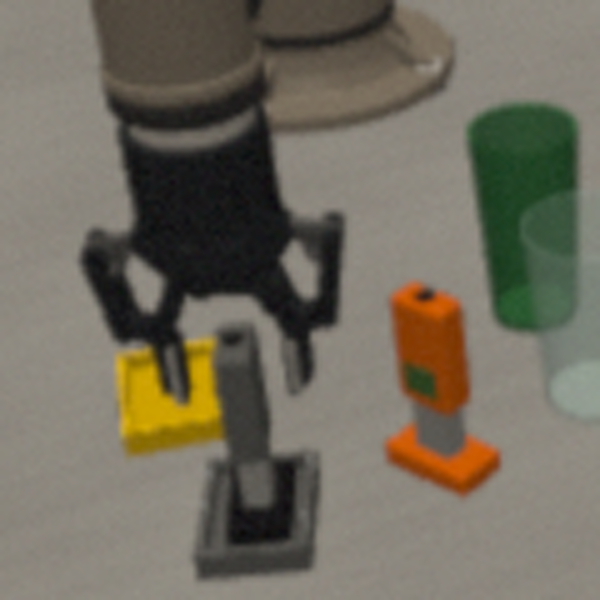

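The pads straddle the handle; midpoint ≈(197,228) against the predicted (198,230). Close.

Call:
apply_moves(moves="1 0 0 0 0 0 0;1 0 0 0 0 0 0;1 0 0 0 0 0 0;1 0 0 0 0 0 0;1 0 0 0 0 0 0;1 0 0 0 0 0 0;1 0 0 0 0 0 0;1 0 0 -0.05 0 0 0;1 0 0 -0.1 0 0 0;1 0 0 -0.1 0 0 0;1 0 0 -0.1 0 0 0;1 0 0 0 0 0 0", force=60)

```text
t: 14.98
eef_pos: [0.562, -0.2252, 0.135]
tool_rot: [0.002, 0.829, 0.56, 0.001]
contact_force: [1.0, -0.4, -2.6]
gripper_width: 0.254
```

```bash
python3 - <<'E'
from h import *
plan((.56,-.2245,.33),68)
p=imaging.read_camera("scene"); save(p,"pr5",(150,150,270,270),5)
E
```

```text
pos [ 0.562  -0.2252  0.135 ] yaw 68.1 tilt [ 0.004 -0.001 -1.   ] F [ 1.  -0.4 -2.6] w 0.254 t 14.9833 q [ 0.94  0.65 -0.93  1.77  0.6   1.03  0.98]
shift total [-1.000e-03 -1.000e-02 -1.625e+00] rows 6 per row [-1.000e-04 -1.700e-03 -2.708e-01]  rz total units 0.03 alt -44.97
tilt fix units [ 0.065 -0.004  0.   ]
```

View pics/pr5.png

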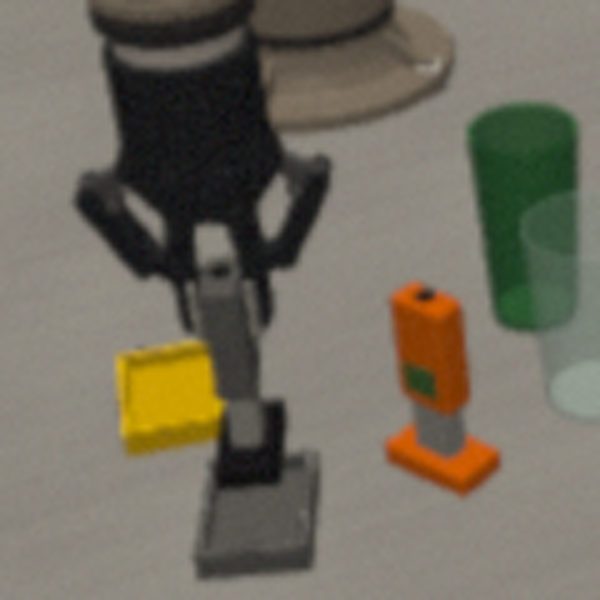

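Probe lifted clear and upright. Raise to foot ≈0.2 m.

Call:
apply_moves(moves="1 0 0 -0.2 0 0 0;1 0 0 -0.25 0 0 0;1 0 0 -0.25 0 0 0;1 0 0 -0.25 0 0 0;1 0 0 -0.25 0 0 0;1 0 0 -0.1 0 0 0;1 0 0 0 0 0 0;1 0 0 0 0 0 0")

```text
t: 15.7
eef_pos: [0.5598, -0.2252, 0.2867]
tool_rot: [-0.0, 0.829, 0.56, -0.0]
contact_force: [-0.3, 0.1, -2.1]
gripper_width: 0.247
```

```bash
python3 - <<'E'
from h import *
plan((.587,.2043,.29),95.2)
E
```

```text
pos [ 0.5598 -0.2252  0.2867] yaw 68.1 tilt [-0.001 -0.    -1.   ] F [-0.3  0.1 -2.1] w 0.247 t 15.7 q [ 1.01  0.5  -1.02  1.62  0.44  1.28  1.1 ]
shift total [ 3.405 -1.125 -0.029] rows 12 per row [ 0.2838 -0.0937 -0.0024]  rz total units -6.78 alt 38.22
tilt fix units [-0.009  0.009  0.   ]
```

Call:
apply_moves(moves="1 0.1 -0.03 0 0 0 0;1 0.2 -0.065 0 0 0 0;1 0.2 -0.065 0 0 0 0;1 0.2 -0.065 0 0 0 0;1 0.2 -0.065 0 0 0 0;1 0.2 -0.065 0 0 0 0;1 0.2 -0.065 0 0 0 0;1 0.2 -0.065 0 0 0 0;1 0.2 -0.065 0 0 0 0;1 0.2 -0.065 0 0 0 0;1 0.2 -0.065 0 0 0 0;1 0.2 -0.065 0 0 0 0")

```text
t: 16.7
eef_pos: [0.5786, 0.0662, 0.2853]
tool_rot: [-0.001, 0.828, 0.56, -0.002]
contact_force: [-0.1, 0.1, -2.1]
gripper_width: 0.253
```

Call:
apply_moves(moves="1 0.2 -0.065 0 0 0 0;1 0.2 -0.065 0 0 0 0;1 0.2 -0.065 0 0 0 0;1 0.2 -0.065 0 0 0 0;1 0.2 -0.065 0 0 0 0;1 0.1 -0.05 0 0 0 0;1 0 0 0 0 0 0")

```text
t: 17.28
eef_pos: [0.5847, 0.2088, 0.2856]
tool_rot: [-0.002, 0.826, 0.563, -0.001]
contact_force: [-0.2, 0.6, -2.3]
gripper_width: 0.247
```

```bash
python3 - <<'E'
from h import *
plan((.587,.2043,.29),95.2)
E
```

```text
pos [0.5847 0.2088 0.2856] yaw 68.5 tilt [-0.004  0.002 -1.   ] F [-0.2  0.6 -2.3] w 0.247 t 17.2833 q [ 0.28  0.54 -1.04  1.58  0.47  1.3   0.37]
shift total [-0.028  0.032 -0.037] rows 1 per row [-0.0281  0.0318 -0.0365]  rz total units -6.67 alt 38.33
tilt fix units [-0.061 -0.006  0.   ]
```

Call:
apply_moves(moves="1 -0.03 0.03 0 0 0 -0.7;1 0 0 0 0 0 -0.7;1 0 0 0 0 0 -0.7;1 0 0 0 0 0 -0.7;1 0 0 0 0 0 -0.7;1 0 0 0 0 0 -0.7;1 0 0 0 0 0 -0.7;1 0 0 0 0 0 -0.7;1 0 0 0 0 0 -0.7;1 0 0 0 0 0 -0.4;1 0 0 0 0 0 0;1 0 0 0 0 0 0")

```text
t: 18.28
eef_pos: [0.5892, 0.1986, 0.2867]
tool_rot: [-0.0, 0.677, 0.736, -0.001]
contact_force: [0.1, 0.6, -3.6]
gripper_width: 0.251
```

```bash
python3 - <<'E'
from h import *
plan((.587,.2043,.20),95.2)
s=imaging.read_camera("scene"); save(s,"pl1",(250,90,390,230),4)
p=imaging.read_camera("top"); save(p,"pl2",(170,150,280,270),5)
E
```

```text
pos [0.5892 0.1986 0.2867] yaw 94.8 tilt [-0.001 -0.001 -1.   ] F [ 0.1  0.6 -3.6] w 0.251 t 18.2833 q [ 0.34  0.59 -1.14  1.57  0.54  1.34  0.79]
shift total [ 0.05  -0.014  0.723] rows 3 per row [ 0.0165 -0.0045  0.2408]  rz total units -0.09 alt 44.91
tilt fix units [-0.021  0.006  0.   ]
```

View pics/pl1.png

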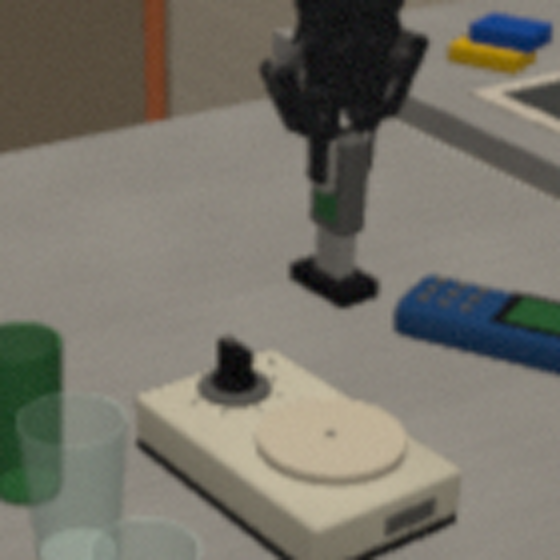

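View pics/pl2.png

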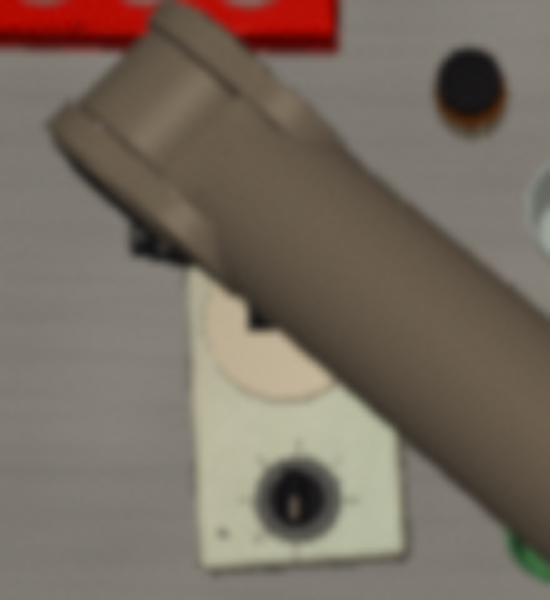

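Call:
apply_moves(moves="1 0.025 -0.007 0 0 0 -0.1;1 0.025 -0.007 0.1 0 0 0;1 0 0 0.15 0 0 0;1 0 0 0.15 0 0 0;1 0 0 0.15 0 0 0;1 0 0 0.1 0 0 0;1 0 0 0.07 0 0 0;1 0 0 0 0 0 0;1 0 0 0 0 0 0")

```text
t: 19.13
eef_pos: [0.5874, 0.2051, 0.2013]
tool_rot: [-0.0, 0.674, 0.739, 0.0]
contact_force: [-0.2, 0.8, -1.8]
gripper_width: 0.254
```

```bash
python3 - <<'E'
from h import *
plan((.587,.2043,.174),95.2)
s=imaging.read_camera("scene"); save(s,"pl3",(290,130,370,220),6)
for X in [(.587,.2043,.075)]: print(proj(s,X))
o=bot.get_obs()["eef_pos"]; z=o[2]-.083; print("foot z",z)
# predicted foot corners at bottom & top
c,sn=np.cos(np.radians(5)),np.sin(np.radians(5))
im=cv2.resize(s["image"][130:220,290:370],None,fx=6,fy=6,interpolation=cv2.INTER_CUBIC)[:,:,::-1].copy()
for zz,col in((z,(0,0,255)),(z+.016,(0,255,0))):
    q=[]
    for a,b in((1,1),(1,-1),(-1,-1),(-1,1)):
        x,y=a*.032,b*.018; q.append(((proj(s,(o[0]+c*x-sn*y,o[1]+sn*x+c*y,zz))-(290,130)+.5)*6))
    cv2.polylines(im,[np.int32(q)],True,col,1)
cv2.imwrite("pics/pl4.png",im)
E
```

```text
pos [0.5874 0.2051 0.2013] yaw 95.3 tilt [-0.  0. -1.] F [-0.2  0.8 -1.8] w 0.254 t 19.1333 q [ 0.3   0.66 -1.09  1.67  0.62  1.2   0.73]
shift total [-0.007 -0.004  0.228] rows 1 per row [-0.0065 -0.0039  0.2276]  rz total units 0.03 alt -44.97
tilt fix units [-0.003 -0.004  0.   ]
[332.31470858 198.01725225]
foot z 0.1190326185171477
```

View pics/pl4.png

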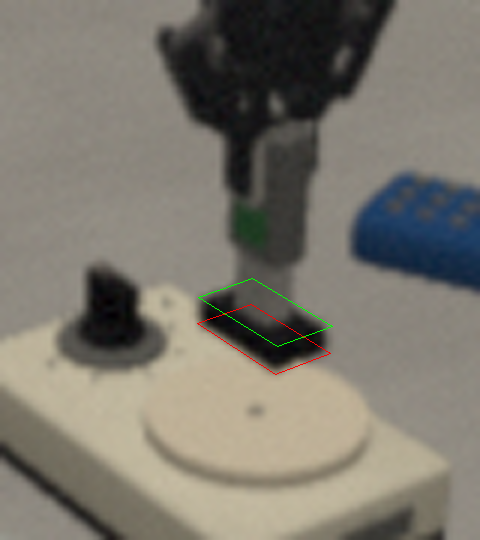

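The foot outline lies within about 1 px (≈2–3 mm) of the prediction: centred, parallel and about 44 mm above the plate. Lower the last 27 mm.

Call:
apply_moves(moves="1 -0.006 0 0.06 0 0 0;1 0 0 0.06 0 0 0;1 0 0 0.06 0 0 0;1 0 0 0.045 0 0 0;1 0 0 0 0 0 0;1 0 0 0 0 0 0;1 0 0 0 0 0 0;1 0 0 0 0 0 0")

```text
t: 19.85
eef_pos: [0.5877, 0.2043, 0.1747]
tool_rot: [0.0, 0.674, 0.739, 0.0]
contact_force: [-0.3, 0.1, -2.4]
gripper_width: 0.254
```

```bash
python3 - <<'E'
from h import *
plan((.587,.2043,.175),95.2)
s=imaging.read_camera("scene"); save(s,"pl5full",None,1.3)
o=bot.get_obs()["eef_pos"]; z=o[2]-.083; print("foot z",z)
c,sn=np.cos(np.radians(5)),np.sin(np.radians(5))
im=cv2.resize(s["image"][130:220,290:370],None,fx=6,fy=6,interpolation=cv2.INTER_CUBIC)[:,:,::-1].copy()
for zz,col in((z,(0,0,255)),(z+.016,(0,255,0))):
    q=[]
    for a,b in((1,1),(1,-1),(-1,-1),(-1,1)):
        x,y=a*.032,b*.018; q.append(((proj(s,(o[0]+c*x-sn*y,o[1]+sn*x+c*y,zz))-(290,130)+.5)*6))
    cv2.polylines(im,[np.int32(q)],True,col,1)
im2=cv2.resize(s["image"][130:220,290:370],None,fx=6,fy=6,interpolation=cv2.INTER_CUBIC)[:,:,::-1]
cv2.imwrite("pics/pl6.png",cv2.resize(np.hstack([im,im2]),(800,450)))
E
```

```text
pos [0.5877 0.2043 0.1747] yaw 95.3 tilt [ 0.001  0.    -1.   ] F [-0.3  0.1 -2.4] w 0.254 t 19.85 q [ 0.29  0.69 -1.07  1.69  0.65  1.16  0.71]
shift total [ 0.    -0.006 -0.002] rows 1 per row [ 0.0002 -0.0059 -0.0025]  rz total units 0.03 alt -44.97
tilt fix units [ 0.008 -0.004  0.   ]
foot z 0.09169592808197667
```

View pics/pl6.png

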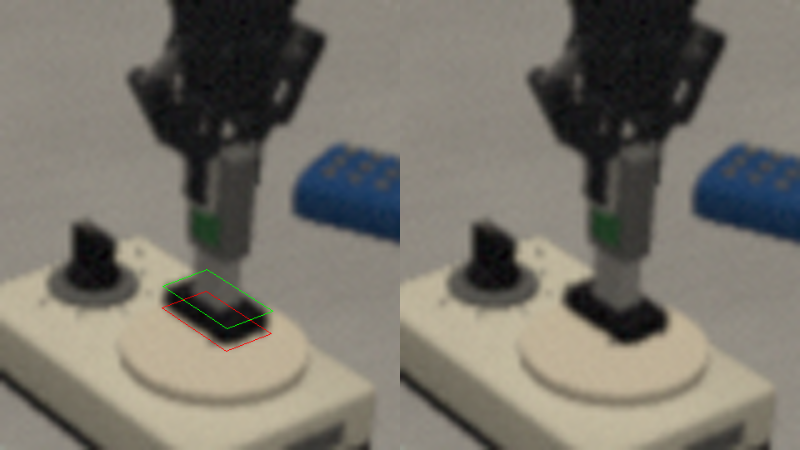

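View pics/pl5full.png

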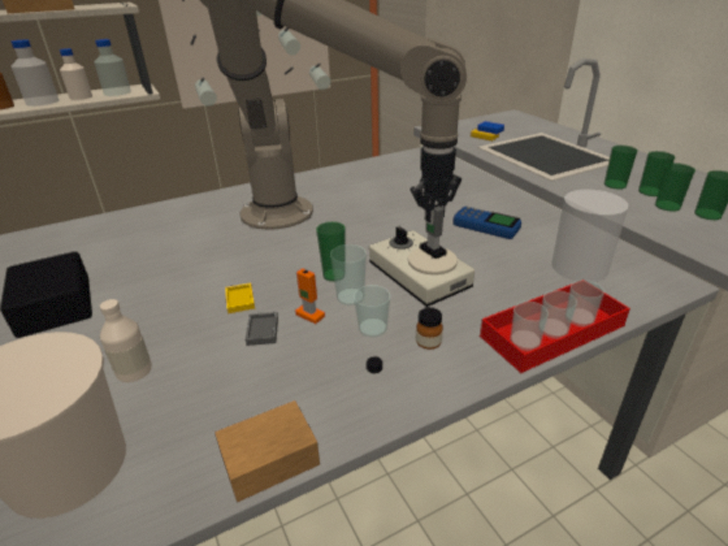

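```bash
python3 - <<'E'
from h import *
print(bot.hand_in()); plan((.587,.2043,.175),95.2)
E
```

```text
the job is handed in; nothing more can be done
None
the job is handed in; nothing more can be done
```

I turned the stirrer off, lifted the grey probe out of its grey dock and carried it over the glassware. I handed in at about 20 s of robot time with the probe still in the gripper above the plate; no verdict was reported.

- **Knob:** I turned it anticlockwise until the moment on the wrist jumped to about −1.35 N m, which I took as the end stop. Later pictures show the bar lying along the stirrer's long side.
- **Carry:** by the arm's readings the probe's foot was about 0.2 m up over the row, above the 140 mm tumbler.
- **Final hold:** the tool is within about 1 mm of the measured plate centre and vertical. Its angle is within about 0.1° of the measured stirrer axis. The grip opening reads about 22 mm, which matches the handle.
- **Foot height:** this is the one disagreement. The arm's readings put the foot about 17 mm above the plate. In the picture it sits about 1.4 px higher than predicted, so it could be up to 4 mm higher or about 3 mm off to the side. Both are inside the limits, so I left it.
- **Bystanders:** everything in the final scene picture looks upright and in place, judged by eye; I did not re-measure positions. The wrist force showed no sign of contact with the stirrer.

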